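Unlock a griddle knob and set it like its partner

ROBOT

A 6-joint arm with a two-finger parallel gripper is mounted at the origin on a cart in front of the work surface, level with it; the furniture and walls round the work are solid. World frame = base frame: x ahead of the robot, y to its left, z up, the work surface at z = 0. Lengths are in m, angles in rad, forces in N, time in s.
With the tool pointing down it reaches from about 0.35 to 0.85 m from the base axis. Payload 8.1 kg.
Tool frame: the origin (TCP) lies at the very end of the fingers, on their centre line; the grasp point (between the pads) lies 19 mm behind it; z points along the fingers, y is the line along which they close (so a half turn about z gives the same grasp; the last joint's range is limited). The gripper opens to 93 mm and grips with 3 to 60 N. Pads are 15 mm wide; open, the fingers measure 128 mm over their backs; the gripper's body (75 mm by 188 mm) begins 65 mm behind the grasp point.
Start: joints at [1.227, 0.13, 1.488, -0, 1.523, -0.085], TCP at [0.154, 0.58, 0.219] pointing down, gripper open.
Joint ranges: [-2.96, 2.96], [-0.89, 2.26], [0.02, 2.5], [-1.34, 4.48], [0, 2.73], [-2.66, 2.66]. Speed limits (rad/s): [2.39, 2.39, 2.79, 3.14, 3.14, 3.14].

INTERFACE

Orientations are given as a rotation vector (axis times angle).
In Python, from plant import monitor, eyes, ticket gives the robot as it stands.
- The arm moves only by the tool arm_command, never from a script. Its argument "deltas" is a list that holds one entry, the list of rows, each a list of 6 numbers: the shift along the world's x, y, z in cm, then the turn, a rotation vector about the world's x, y, z in degrees. In form: [[[tx, ty, tz, rx, ry, rz], ...]]. A call has 1 to 12 rows; each row shifts and turns the commanded pose from where the row before left it; what a row does not reach is not made up. A row lasts 1/12 s, in which the tool goes at most 41.7 mm and 7.16 degrees, less where a joint would pass 70% of its speed; a pose out of reach is approached as far as the arm can. A call is refused whole if a number of a shift passes 4.17 or a number of a turn 7.16, either way. A call with a gripper value outside its range is refused whole. "gripper" is the opening, from -1 (shut) to 1 (fully open), set as the call begins (left out, the last holds). The fingers move at their own pace and stop on an object; "squeeze" is the grip in N (left out, the last holds). Time passes only in rows, so rows that do not move let the fingers close. It gives the time, the measured TCP pose, the force, the opening and the grip force at its end, in the units of the state.
- monitor.read_state(): the state, without advancing time (a new reading comes with each control period).
- eyes.read_camera(name): name is "scene" or "top" or "wrist"; returns the picture (400x640x3 uint8, blue, green, red); there is no depth.
- eyes.camera_model(name): a dict with "fx", "fy", "cx", "cy" (pixels), "k1" (the pictures are not rectified: a ray, as slopes to the right and down, at radius r is drawn at 1 + k1 r^2 times it, then the intrinsics apply), "rvec" (rotation vector, rad) and "tvec" (3), from world to camera coordinates, as OpenCV has them. Camera axes: x right, y down, z forward; pixel columns grow to the right and rows downward; lengths in m; the calibration is good to about 2 mm. A picture is of the moment at which its call begins: read the wrist's pose just before it. camera_model takes no time and is no camera call; for the wrist camera it gives the pose at the moment of the call.
- ticket.close_job(): hands the job in; it is judged then, once.
The state is a dict: "t": time; "q": joint angles; "dq": joint speeds; "joint_torque": joint torques, N m; "tool_pos": TCP position; "orientation": TCP orientation; "force": force on the tool from outside, world axes, zero at the start; "wrist_torque": the same for the moment, N m; "opening": finger opening in m; "gripper_force": force on a finger pad.
Only numpy, scipy, OpenCV 4.12 (cv2) and the standard library are available. Lean on these libraries where they do the work, as an engineer would, in place of code of your own. Each camera call takes 0.05 s, during which the arm holds its last target. There are 200 camera calls.

TASK

The griddle's two orange-collared knobs heat its two halves: one is already on, the other still stands locked at off. Set the off one to the same heat as its partner so the plate warms evenly: press it straight down onto its safety stop until you feel it, firmly but under 20 N, turn it clockwise while it is down, never forcing it against its lock, and let it come fully back up. Do not touch the other three knobs, and leave everything on and around the griddle where it is.

Things in the scene. Friction and masses are not known exactly. Their poses are not given: they have to be found in the camera images.
- griddle: Fixed tabletop griddle, 260 x 380 mm. Origin: centre of its underside, on the worktop; x points to its back. Face of its steel control strip: 58 mm above the origin. Four push-and-turn knobs stand on it in a row at x = -90 mm, y = -96, -32, 32 and 96 mm; which stands where differs. The rim of the dark cast plate begins 52 mm behind the knobs' axes and is 82 mm above the origin.
- zone_b: The control to set: orange collar (53 mm wide, 8 mm high), knob at off. Origin on the knob's axis, on the strip's face; x to the griddle's back (off mark), z up. Black dots of growing size run clockwise from the off mark. Knob: black disc 42 mm wide, its top 15.5 mm above the strip at rest, and on it a bar grip 9 mm wide, 37 mm long, up to 35 mm above the strip, with a white pointer line.
- zone_b_turn (a joint): How far the knob to set is turned, rad: 0 at off (pointer to the griddle's back), growing clockwise seen from above, at most 2.3. It takes 0.04 N m. At off it is locked: it leaves off only while pressed onto its stop, and must stay down until 0.6 rad; beyond that it is free, pressed or not.
- zone_b_press (a joint): How far the knob to set is pressed down, m, 0 = fully up. A spring resists with 3.5 N + 0.35 N per mm. 2.5 to 8.5 mm down (hidden, differs each time) it meets a rubber-backed switch that yields 1 mm per 10 N; the lock opens for sure once that is squashed 0.6 mm, at 10.5 to 13 N in all. 13 to 17 N is right; over 20 N harms it.
- zone_b_grip (a point): Middle of the bar grip of the knob to set, on its axis, 26 mm above the strip at rest; it turns and sinks with the knob. X points along its white pointer line, z up. Neighbouring knobs are 64 mm away, axis to axis: fingers opened beyond about 45 mm between the pads come close to them.
- zone_a_turn (a joint): Setting of the partner knob, rad, counted like zone_b_turn; already on, between 0.85 and 1.45. This is the setting to match.
- switch_b: The safety switch and lock under the knob to set, hidden inside the griddle. Origin: on the knob's axis, on the strip's face, the same as zone_b's; how deep the switch lies cannot be read from it. The lock stops a lug 13 mm from the axis and bears 0.2 N m.
- zone_a_grip (a point): The same point on the partner knob; x points along its white pointer line, z up.
- zone_a: The partner control, orange collar, knob already turned on; same shape and frame as zone_b. Do not touch.
- dial_c: Another control of the same shape with a black collar (drip tray warmer), at any setting. Do not touch.
- dial_d: Another control of the same shape with a black collar (timer), at any setting. Do not touch.
- spatula: Spatula with a wooden handle, 270 mm, lying along the griddle plate; loose. Leave it.
- salt_pot: Open wooden salt pot, 62 mm across, 50 mm high, left of the griddle; loose. Leave it.
- pepper_mill: Dark wooden pepper mill, 58 mm across, 170 mm high, right of the griddle; loose. Leave it.
- oil_bottle: Tall oil bottle with a yellow cap, 59 mm across, 282 mm high, right of the griddle towards the back; loose. Leave it.
- garlic: Bulb of garlic, 60 mm, right of the griddle in front; loose. Leave it.

How it is judged:
On the way, in this order (a step that is already met when the one before it is completed fails the run):
1. the off knob is pressed down before it is turned (value of joint zone_b_press above 0.002 m and value of joint zone_b_turn below 0.15 rad), for 0.1 s.
2. it is turned out of its lock while held down (value of joint zone_b_press above 0.002 m and value of joint zone_b_turn above 0.3 rad), for 0.05 s.
At the end, for the whole second after the job is handed in: the orange-collared knob that was off points the same way as its partner within 0.14 rad (8 degrees), is at rest and has come up to within 1.5 mm of its top position (angle between the x axis of zone_b_grip and the x axis of zone_a_grip, either way round below 0.14 rad and value of joint zone_b_turn above 0.6 rad and value of joint zone_b_press below 0.0015 m and velocity of joint zone_b_turn between -0.05 and 0.05 rad/s); the robot touches nothing.
It fails at once if the knob is forced: its safety switch and lock take over 16 N, from pressing too hard (over 20 N on the knob) or from twisting it while it is locked (contact force between zone_b and switch_b above 16 N).
It fails at once if another knob is touched (over 0.5 N) (contact force between any of the fingers, the arm and zone_a above 0.5 N or contact force between any of the fingers, the arm and dial_c above 0.5 N or contact force between any of the fingers, the arm and dial_d above 0.5 N).
It fails at once if something standing round the griddle, or the spatula on it, is moved by more than 10 mm (distance of any of salt_pot, pepper_mill, oil_bottle, garlic, spatula from where it was at the start of the episode above 0.01 m).
It also fails if it takes over 53 s, if anything falls off the work surface, if the arm or the gripper's body presses on something with over 40 N, if the wrist force passes 120 N, or if a joint passes its speed limit or range.

## Working session

There is one attempt and no reset: what is moved stays moved. The work goes in short steps, Python scripts to look and compute and a tool call to move; the robot and the scene stay as the last step left them, time stands still between calls to the robot, and variables do not carry over. Pictures are saved under pics/ and viewed, at most 10 in all, crops included, and the job is handed in when it is done.

Besides the shell and the picture viewer there is one more tool, called after "Emit:" as a command line: name --argument value ..., lists and objects as JSON in quotes. arm_command: Moves the arm, as the interface text tells. Its arguments: {"type":"object","properties":{"deltas":{"type":"array"},"gripper":{"type":"number"},"squeeze":{"type":"number"}},"required":["deltas"]}

```bash
mkdir -p pics; cat > h.py <<'E'
import numpy as np,cv2
from plant import monitor,eyes,ticket
def snap(n,f,crop=None,scale=1):
    m=eyes.camera_model(n); im=eyes.read_camera(n); np.save('pics/'+f+'.npy',im)
    import pickle; pickle.dump(m,open('pics/'+f+'.pkl','wb'))
    cv2.imwrite('pics/'+f+'.png',im); return im,m
def K(m): return np.array([[m['fx'],0,m['cx']],[0,m['fy'],m['cy']],[0,0,1.]])
def D(m): return np.array([m['k1'],0,0,0.])
def proj(m,P): return cv2.projectPoints(np.array(P,float).reshape(-1,3),np.array(m['rvec'],float),np.array(m['tvec'],float),K(m),D(m))[0].reshape(-1,2)
def back(m,px,z):
    px=np.array(px,float).reshape(-1,1,2)
    u=cv2.undistortPoints(px,K(m),D(m)).reshape(-1,2)
    R=cv2.Rodrigues(np.array(m['rvec'],float))[0]; C=-R.T@np.array(m['tvec'],float).ravel()
    d=np.c_[u,np.ones(len(u))]@R
    return C+d*((z-C[2])/d[:,2])[:,None]
E
python3 - <<'E'
from h import *
for n in('top','scene'):
    im,m=snap(n,n+'0'); print(n,m)
s=monitor.read_state(); print({k:np.round(v,4) for k,v in s.items()})
E
```

```text
top {'fx': 495.592526289213, 'fy': 495.592526289213, 'cx': 316.95705921726477, 'cy': 198.83997061699756, 'k1': 0.030924955418789896, 'rvec': array([ 2.19747247, -2.22198886,  0.0725055 ]), 'tvec': array([-0.05701424,  0.58430688,  1.19077298])}
scene {'fx': 369.4740364254622, 'fy': 369.4740364254622, 'cx': 321.22776204988094, 'cy': 197.9907799484089, 'k1': 0.023861938182550273, 'rvec': array([ 2.01826016, -0.45312844,  0.29668513]), 'tvec': array([-0.54229935,  0.14887616,  0.67532308])}
{'t': np.float64(0.1), 'q': array([ 1.2266,  0.1311,  1.4892, -0.    ,  1.523 , -0.0854]), 'dq': array([ 0.0012, -0.0009, -0.0015, -0.0015,  0.0002,  0.0004]), 'joint_torque': array([ 1.00000e-03, -5.61333e+01, -4.93100e+01,  7.70000e-02,
        2.88000e-02, -1.00000e-04]), 'tool_pos': array([0.1534, 0.5795, 0.2177]), 'orientation': array([-4.053e-01, -3.115e+00,  2.600e-03]), 'force': array([ 0.3842,  1.325 , -0.3733]), 'wrist_torque': array([0.018 , 0.0339, 0.0253]), 'gripper_force': np.float64(0.0), 'opening': np.float64(0.093)}
```

View pics/top0.png

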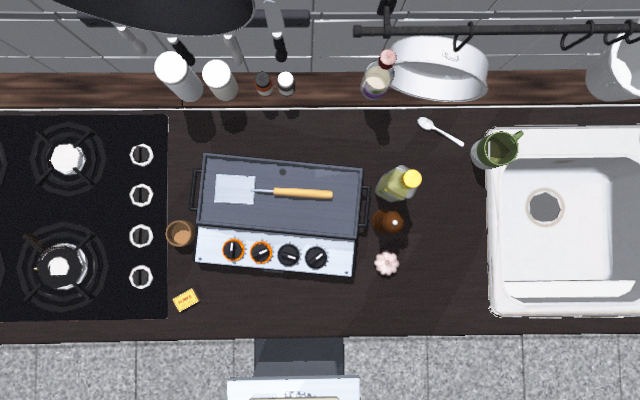

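View pics/scene0.png

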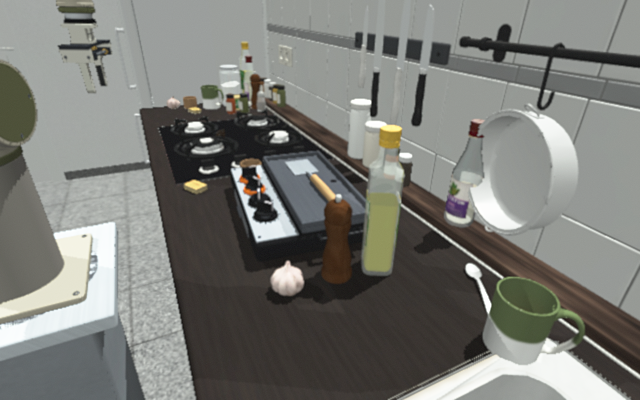

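The top view shows the griddle in the middle. Orange-collared knobs are at about (233,250), whose pointer looks to be at off, and (261,252), which is on. Black-collared knobs are at (289,256) and (316,258). I'll enlarge the knob row.

```bash
python3 - <<'E'
import cv2
im=cv2.imread('pics/top0.png')
cv2.imwrite('pics/c1.png',cv2.resize(im[225:285,190:365],None,fx=4.5,fy=4.5,interpolation=cv2.INTER_CUBIC))
from h import *
m=eyes.camera_model('top')
p=back(m,[(233,250),(261,252),(289,256),(316,258)],.058+.030); print(p)
print(back(m,[(205,156),(363,169)],.08))
E
```

```text
[[ 0.46675849  0.12910052  0.088     ]
 [ 0.46138943  0.06610491  0.088     ]
 [ 0.45152217  0.00294775  0.088     ]
 [ 0.44619922 -0.05813319  0.088     ]]
[[ 0.68159532  0.19314627  0.08      ]
 [ 0.6484504  -0.16899107  0.08      ]]
```

View pics/c1.png

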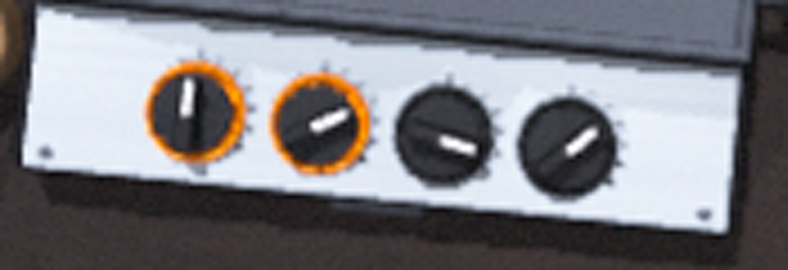

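The second picture shows the leftmost knob, centred near crop (190,110), at off. Its orange partner at (320,122) points right and back by about 65-70°. I'll move over them and measure with the wrist camera.

Emit:
arm_command --deltas '[[[0.8,-1.2,0.1,0,0,0.75],[1.5,-2.3,0.1,0,0,0.75],[1.5,-2.3,0.1,0,0,0.75],[1.5,-2.3,0.1,0,0,0.75],[1.5,-2.3,0.1,0,0,0.75],[1.5,-2.3,0.1,0,0,0.75],[1.5,-2.3,0.1,0,0,0.75],[1.5,-2.3,0.1,0,0,0.75],[1.5,-2.3,0.1,0,0,0.75],[1.5,-2.3,0.1,0,0,0.75],[1.5,-2.3,0.1,0,0,0.75],[1.5,-2.3,0.1,0,0,0.75]]]' --gripper -0.3

```text
t: 1.1
tool_pos: [0.3268, 0.3137, 0.2303]
orientation: [-0.158, -3.137, 0.001]
force: [0.5, 0.0, -0.2]
opening: 0.0326
gripper_force: 0.0
```

Emit:
arm_command --deltas '[[[1.5,-2.3,0,0,0,0],[1.5,-2.3,0,0,0,0],[1.5,-2.3,0,0,0,0],[1.5,-2.3,0,0,0,0],[1.5,-2.3,0,0,0,0],[1.5,-2.3,0,0,0,0],[1.5,-2.3,0,0,0,0],[1.5,-2.3,0,0,0,0],[1.0,-1.5,0,0,0,0],[0.5,-0.7,0,0,0,0],[0,0,0,0,0,0],[0,0,0,0,0,0]]]'

```text
t: 2.1
tool_pos: [0.4611, 0.1093, 0.2303]
orientation: [-0.161, -3.136, -0.0]
force: [-0.4, 2.1, -1.3]
opening: 0.0323
gripper_force: 0.0
```

```bash
python3 - <<'E'
from h import *
s=monitor.read_state(); print({k:np.round(s[k],4) for k in('t','tool_pos','orientation','opening','force')})
im,m=snap('wrist','w0')
R=cv2.Rodrigues(m['rvec'])[0]; print('C',-R.T@m['tvec'],'R',R,m)
print(proj(m,[(.4667,.129,.088),(.461,.066,.088)]))
E
```

```text
{'t': np.float64(2.1), 'tool_pos': array([0.4611, 0.1093, 0.2303]), 'orientation': array([-1.6090e-01, -3.1364e+00, -4.0000e-04]), 'opening': np.float64(0.0323), 'force': array([-0.3708,  2.0538, -1.3024])}
C [0.38437638 0.1171744  0.39624834] R [[ 0.10319119  0.99466083  0.00118932]
 [ 0.95666025 -0.09957602  0.27365266]
 [ 0.27231001 -0.02710077 -0.96182785]] {'fx': 279.66857332936223, 'fy': 279.66857332936223, 'cx': 314.9653331569372, 'cy': 200.36720881727518, 'k1': 0.015425414592356397, 'rvec': array([-2.17177807, -1.95779637, -0.27440691]), 'tvec': array([-0.15668431, -0.46448426,  0.27962867])}
[[332.42800728 194.41947282]
 [276.90787789 195.14103073]]
```

View pics/w0.png

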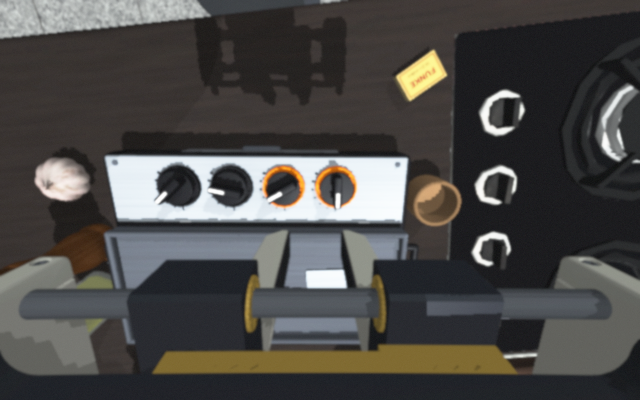

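The wrist view shows the off knob at (336,188) with its pointer towards the plate. The partner is at (283,187), and the black knobs are at (231,187) and (179,187). The image row is parallel to the strip, so the yaw is nearly right. Next I'll fit the collars and pointers.

```bash
cat > fit.py <<'E'
from h import *
import pickle,sys
def collar(im,m,c0,z=.058):
    hsv=cv2.cvtColor(im,cv2.COLOR_BGR2HSV)
    mk=cv2.inRange(hsv,(5,150,120),(20,255,255))
    a=np.linspace(0,2*np.pi,60); c=np.array(c0,float)
    def hull(c):
        P=[(c[0]+.0265*np.cos(t),c[1]+.0265*np.sin(t),zz) for zz in(z,z+.008) for t in a]
        return cv2.convexHull(proj(m,P).astype(np.float32))
    cen=proj(m,[(*c,z+.008)])[0]
    yy,xx=np.nonzero(mk); r=np.ptp(hull(c)[:,0,0])/2
    s=np.hypot(xx-cen[0],yy-cen[1])<1.35*r
    H=cv2.convexHull(np.c_[xx[s],yy[s]].astype(np.float32))
    M=cv2.moments(H); o=np.array([M['m10'],M['m01']])/M['m00']; ao=M['m00']
    for _ in range(5):
        h=hull(c); N=cv2.moments(h); p=np.array([N['m10'],N['m01']])/N['m00']
        b=back(m,[o,p],z+.004); c+=(b[0]-b[1])[:2]
    return c,ao/N['m00']
def pointer(im,m,c,z=.093):
    # white pixels resampled on plane z round the axis (0.25 mm grid)
    g=np.arange(-.028,.02801,.00025); X,Y=np.meshgrid(g,g,indexing='ij')
    px=proj(m,np.c_[X.ravel()+c[0],Y.ravel()+c[1],0*X.ravel()+z]).astype(np.float32)
    o=cv2.remap(im,px[:,0].reshape(X.shape),px[:,1].reshape(X.shape),cv2.INTER_CUBIC)
    w=(o.min(2)>120)&(np.hypot(X,Y)<.0195)
    n,l,st,ce=cv2.connectedComponentsWithStats(w.astype(np.uint8)); k=1+np.argmax(st[1:,4]); w=l==k
    P=np.c_[X[w],Y[w]]; d=np.linalg.svd(P-P.mean(0),full_matrices=False)[2][0]
    d*=np.sign(d@P.mean(0)); return np.degrees(np.arctan2(d[1],d[0])),np.degrees(np.arctan2(*P.mean(0)[::-1])),P.mean(0)*1e3,np.ptp(P@d)*1e3,o
if __name__=='__main__':
  for f in sys.argv[1:]:
    im=np.load(f'pics/{f}.npy'); m=pickle.load(open(f'pics/{f}.pkl','rb')); 
    for nm,c0 in(('b',(.4667,.129)),('a',(.461,.066))):
        c,r=collar(im,m,c0); q=pointer(im,m,c)
        print(f,nm,c.round(4),'area',round(r,3),'ang',np.round(q[:2],1),'mean',q[2].round(1),'len',q[3].round(1))
        cv2.imwrite(f'pics/o_{f}_{nm}.png',cv2.resize(q[4],None,fx=1.3,fy=1.3))
E
python3 fit.py w0 top0
python3 - <<'E'
from h import *
import pickle
m=pickle.load(open('pics/w0.pkl','rb')); p=back(m,[(105,155),(407,153),(407,222),(117,223)],.058); print(p)
print(np.degrees(np.arctan2(*(p[1]-p[0])[:2])))
a=[cv2.imread(f'pics/o_{f}_{n}.png') for f in('w0','top0') for n in 'ba']
cv2.imwrite('pics/o.png',cv2.resize(np.vstack([np.hstack(a[:2]),np.hstack(a[2:])]),(560,560)))
E
```

```text
w0 b [0.4633 0.1291] area 0.996 ang [-98.9 -13.6] mean [10.5 -2.5] len 33.9
w0 a [0.4567 0.0714] area 0.821 ang [-129.2  -43.3] mean [ 8.3 -7.8] len 36.2
top0 b [0.466  0.1295] area 0.926 ang [-6.4 18.1] mean [9.3 3. ] len 19.5
top0 a [0.4601 0.0691] area 0.835 ang [-66.9 -67. ] mean [ 3.  -7.1] len 20.6
[[ 0.39839132 -0.13523421  0.058     ]
 [ 0.43288334  0.22336935  0.058     ]
 [ 0.52109869  0.2222001   0.058     ]
 [ 0.4838537  -0.14667798  0.058     ]]
5.494051970262792
```

View pics/o.png

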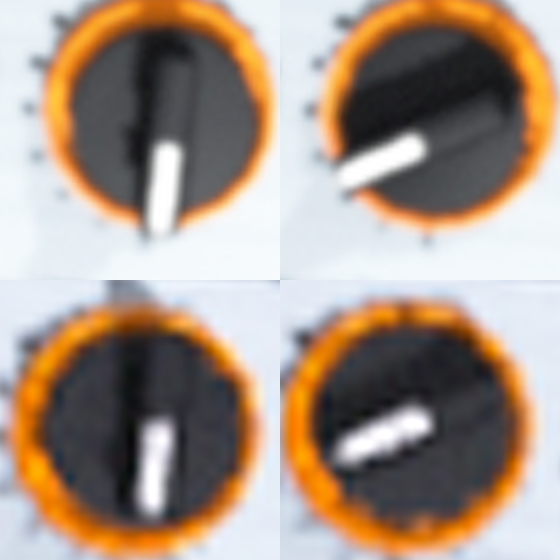

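The rectified crops show the off pointer at about -6° and the partner at about -64 to -67° in world yaw. I'll tighten the masks to sharpen both.

```bash
sed -i 's/(5,150,120),(20,255,255)/(3,110,80),(26,255,255)/; s/o.min(2)>120)&(np.hypot(X,Y)<.0195)/o.min(2)>150)\&(np.hypot(X,Y)<.0165)/; s/1.35\*r/1.12*r/' fit.py
sed -i "s/((.b.,(.4667,.129)),(.a.,(.461,.066)))/(('b',(.4648,.1293)),('a',(.4588,.0660)))/" fit.py
python3 fit.py w0 top0
python3 - <<'E'
from h import *
import pickle
# pointer ends read off the rectified crops (px of 140-wide half-mm.. grid): row=+x, col=+y
for n,(a,b) in {'w b':((170,145),(160,235)),'w a':((425,143),(340,185)),'t b':((157,422),(150,512)),'t a':((425,418),(342,458))}.items():
    print(n,np.degrees(np.arctan2(b[0]-a[0],b[1]-a[1])))
E
```

```text
w0 b [0.4638 0.1341] area 0.852 ang [-6.4 -1. ] mean [ 8.4 -0.1] len 16.8
w0 a [0.4572 0.0709] area 0.857 ang [-66.3 -61.4] mean [ 3.8 -6.9] len 17.6
top0 b [0.4663 0.1327] area 0.859 ang [-7.2 -1.2] mean [ 8.3 -0.2] len 16.4
top0 a [0.4596 0.0692] area 0.869 ang [-67.6 -63.8] mean [ 3.3 -6.8] len 17.9
w b -6.34019174590991
w a -63.70520992941615
t b -4.44738485009049
t a -64.2692943984688
```

The off knob's axis is near (0.465, 0.1345) and its bar yaw is about -6°, which the tool already matches. The partner is at about -66°, so the turn is about 60°. I'll descend to just above the bar.

Emit:
arm_command --deltas '[[[0.2,1.2,-0.8,0,0,0],[0.2,1.3,-1.5,0,0,0],[0,0,-2,0,0,0],[0,0,-2,0,0,0],[0,0,-2,0,0,0],[0,0,-2,0,0,0],[0,0,-1.2,0,0,0],[0,0,-0.4,0,0,0],[0,0,0,0,0,0],[0,0,0,0,0,0],[0,0,0,0,0,0]]]'

```text
t: 3.07
tool_pos: [0.4665, 0.1345, 0.1131]
orientation: [0.159, 3.135, 0.001]
force: [-0.5, 0.5, -0.2]
opening: 0.0325
gripper_force: 0.0
```

```bash
python3 - <<'E'
from h import *
s=monitor.read_state(); print({k:np.round(s[k],4) for k in('t','tool_pos','orientation','opening','force','wrist_torque')})
im,m=snap('wrist','w1'); p=s['tool_pos']
c=proj(m,[(p[0],p[1],p[2]),(p[0],p[1],.093)]); print(c)
x,y=c[0].astype(int); x0=max(0,x-100); y0=max(0,y-75)
print(x0,y0); cv2.imwrite('pics/c2.png',cv2.resize(im[y0:y0+150,x0:x0+200],None,fx=4,fy=4,interpolation=cv2.INTER_CUBIC))
E
```

```text
{'t': np.float64(3.0667), 'tool_pos': array([0.4665, 0.1345, 0.1131]), 'orientation': array([1.5920e-01, 3.1354e+00, 9.0000e-04]), 'opening': np.float64(0.0325), 'force': array([-0.4904,  0.4861, -0.225 ]), 'wrist_torque': array([ 0.0321, -0.0548,  0.0333])}
[[314.8306554  245.01070615]
 [314.7987325  232.92817516]]
214 170
```

View pics/c2.png

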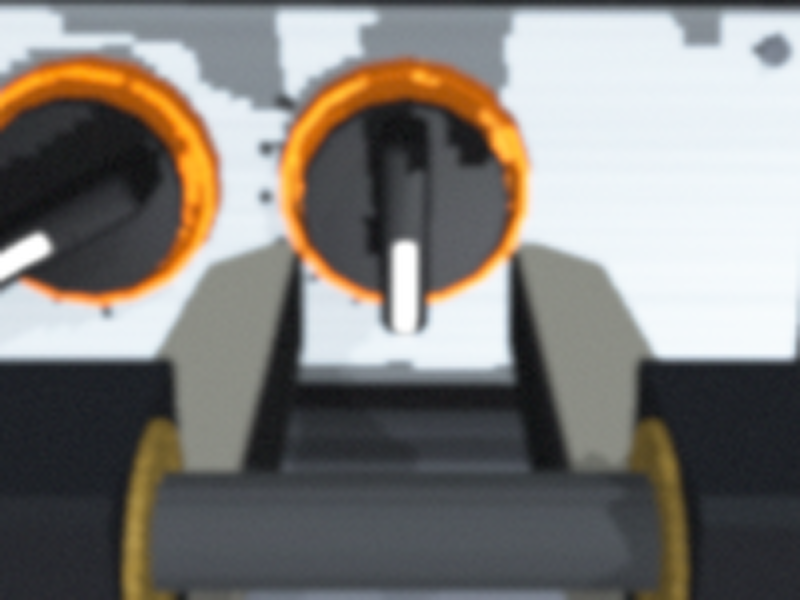

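The off knob's bar is centred between the fingers: its pointer line is at crop x=405, and the finger middle projects to 403. It also looks parallel to the fingers. The bar spans crop y of about 135-333, so I'll work out the x offset along it.

```bash
python3 - <<'E'
from h import *
import pickle
m=pickle.load(open('pics/w1.pkl','rb'))
f=lambda x,y:(214+(x+.5)/4-.5,170+(y+.5)/4-.5)
print('tip',back(m,[f(405,333)],.088),'tip hi',back(m,[f(405,333)],.093))
print('collar top l/r',back(m,[f(281,185),f(528,185)],.066))
print('collar front base/top, back top',back(m,[f(405,57)],.058),back(m,[f(405,57)],.066),back(m,[f(405,303)],.066))
im=np.load('pics/w1.npy')
from fit import collar,pointer
c,r=collar(im,m,(.4635,.1345)); print(c,r); q=pointer(im,m,c); print(q[:4])
c,r=collar(im,m,(.457,.0712)); print(c,r); q=pointer(im,m,c); print(q[:4])
E
```

```text
tip [[0.48457446 0.13270677 0.088     ]] tip hi [[0.48207334 0.13295727 0.093     ]]
collar top l/r [[0.46046665 0.11015096 0.066     ]
 [0.46556649 0.15955697 0.066     ]]
collar front base/top, back top [[0.43861691 0.13746768 0.058     ]] [[0.43682428 0.13764149 0.066     ]] [[0.48877578 0.13230362 0.066     ]]
[0.46403709 0.13463922] 0.8959961628420944
(np.float64(-6.258905654032622), np.float64(-5.250324771542326), array([ 8.28167602, -0.76102646]), np.float64(16.56197051160672))
[0.45709906 0.07128743] 0.897433952486109
(np.float64(73.68456245546218), np.float64(-14.632955188441391), array([12.69887526, -3.31561009]), np.float64(20.628457662845094))
```

Emit:
arm_command --deltas '[[[-0.27,0,-0.3,0,0,0],[0,0,-0.6,0,0,0],[0,0,-0.8,0,0,0],[0,0,-0.8,0,0,0],[0,0,-0.6,0,0,0],[0,0,-0.4,0,0,0],[0,0,-0.15,0,0,0],[0,0,0,0,0,0],[0,0,0,0,0,0],[0,0,0,0,0,0]]]'

```text
t: 3.95
tool_pos: [0.4631, 0.1341, 0.0755]
orientation: [0.16, 3.137, 0.0]
force: [0.0, -0.7, 0.7]
opening: 0.0328
gripper_force: 0.0
```

Emit:
arm_command --deltas '[[[0,0,0,0,0,0],[0,0,0,0,0,0],[0,0,0,0,0,0],[0,0,0,0,0,0],[0,0,0,0,0,0],[0,0,0,0,0,0],[0,0,0,0,0,0],[0,0,0,0,0,0]]]' --gripper -1 --squeeze 6

```text
t: 4.62
tool_pos: [0.463, 0.1345, 0.0753]
orientation: [0.159, 3.137, 0.001]
force: [0.8, 5.6, 0.9]
opening: 0.0093
gripper_force: 6.0
```

```bash
cat > st.py <<'E'
from h import *
s=monitor.read_state(); print({k:np.round(s[k],4).tolist() for k in('t','tool_pos','orientation','opening','gripper_force','force','wrist_torque')})
E
python3 st.py
```

```text
{'t': 4.6167, 'tool_pos': [0.463, 0.1345, 0.0753], 'orientation': [0.1595, 3.1371, 0.0014], 'opening': 0.0093, 'gripper_force': 5.9978, 'force': [0.825, 5.5557, 0.8666], 'wrist_torque': [0.9589, -0.1135, -0.038]}
```

Emit:
arm_command --deltas '[[[0,0.05,0,0,0,0],[0,0,0,0,0,0],[0,0,0,0,0,0],[0,0,0,0,0,0]]]'

```text
t: 4.95
tool_pos: [0.463, 0.1346, 0.0753]
orientation: [0.16, 3.137, 0.0]
force: [0.4, 3.1, 1.9]
opening: 0.009
gripper_force: 6.0
```

Emit:
arm_command --deltas '[[[0,0.05,0,0,0,0],[0,0,0,0,0,0],[0,0,0,0,0,0],[0,0,0,0,0,0]]]'

```text
t: 5.28
tool_pos: [0.463, 0.1347, 0.0753]
orientation: [0.16, 3.137, -0.001]
force: [0.2, -0.4, 2.3]
opening: 0.0089
gripper_force: 6.0
```

```bash
python3 st.py
```

```text
{'t': 5.2833, 'tool_pos': [0.463, 0.1347, 0.0753], 'orientation': [0.1599, 3.1372, -0.0007], 'opening': 0.0089, 'gripper_force': 5.9992, 'force': [0.1687, -0.4467, 2.3102], 'wrist_torque': [-0.0378, -0.1175, -0.0527]}
```

Emit:
arm_command --deltas '[[[0,0,0,0,0,0],[0,0,0,0,0,0],[0,0,0,0,0,0]]]' --squeeze 14

```text
t: 5.53
tool_pos: [0.463, 0.1348, 0.0752]
orientation: [0.16, 3.137, -0.001]
force: [1.5, -1.2, 3.7]
opening: 0.009
gripper_force: 14.0
```

```bash
python3 st.py; python3 - <<'E'
from h import *
for _ in range(3):
    eyes.read_camera('wrist'); s=monitor.read_state(); print(s['force'].round(2),s['wrist_torque'].round(3))
E
```

```text
{'t': 5.5333, 'tool_pos': [0.463, 0.1348, 0.0752], 'orientation': [0.1598, 3.1372, -0.0006], 'opening': 0.009, 'gripper_force': 13.9979, 'force': [1.4723, -1.1746, 3.7414], 'wrist_torque': [-0.1935, -0.2527, -0.1005]}
[ 1.21 -1.41  3.67] [-0.255 -0.216 -0.029]
[ 0.66 -1.89  3.39] [-0.28  -0.227 -0.064]
[ 1.44 -1.93  3.21] [-0.315 -0.228 -0.023]
```

Emit:
arm_command --deltas '[[[0,-0.03,0,0,0,-0.3],[0,0,0,0,0,0],[0,0,0,0,0,0],[0,0,0,0,0,0]]]' --squeeze 25

```text
t: 6.02
tool_pos: [0.4629, 0.1348, 0.0752]
orientation: [0.168, 3.137, 0.0]
force: [1.6, -0.9, 3.3]
opening: 0.0087
gripper_force: 25.0
```

```bash
cat > av.py <<'E'
from h import *
F=[];T=[];P=[]
for _ in range(4):
    eyes.read_camera('wrist'); s=monitor.read_state(); F+=[s['force']];T+=[s['wrist_torque']];P+=[s['tool_pos']]
o=s['orientation']; R=cv2.Rodrigues(np.array(o))[0]
print(round(s['t'],2),'F',np.mean(F,0).round(2),'T',np.mean(T,0).round(3),'P',np.mean(P,0).round(5),'yaw',np.degrees(np.arctan2(-R[0,1],R[1,1])).round(2),s['opening'].round(4) if hasattr(s['opening'],'round') else s['opening'],s['gripper_force'])
E
python3 av.py
```

```text
6.22 F [ 1.66 -0.63  3.03] T [-0.117 -0.378 -0.015] P [0.46297 0.13477 0.07522] yaw -6.12 0.008734414588881174 24.997956454753876
```

Emit:
arm_command --deltas '[[[0,0,-0.05,0,0,0],[0,0,-0.05,0,0,0],[0,0,-0.05,0,0,0],[0,0,-0.05,0,0,0],[0,0,0,0,0,0],[0,0,0,0,0,0]]]'

```text
t: 6.72
tool_pos: [0.4629, 0.1347, 0.0732]
orientation: [0.168, 3.137, 0.0]
force: [2.4, -0.5, 3.9]
opening: 0.0094
gripper_force: 25.0
```

Emit:
arm_command --deltas '[[[0,0,-0.05,0,0,0],[0,0,0,0,0,0],[0,0,0,0,0,0]]]'

```text
t: 6.97
tool_pos: [0.4629, 0.1347, 0.0727]
orientation: [0.168, 3.137, 0.0]
force: [1.7, -0.5, 4.0]
opening: 0.0085
gripper_force: 25.0
```

```bash
python3 av.py
```

```text
7.17 F [ 2.57 -0.64  4.28] T [-0.118 -0.48   0.002] P [0.46293 0.13475 0.07271] yaw -6.13 0.00864768910851161 24.997938573360443
```

Emit:
arm_command --deltas '[[[0,0,-0.05,0,0,0],[0,0,0,0,0,0],[0,0,0,0,0,0]]]'

```text
t: 7.42
tool_pos: [0.4629, 0.1348, 0.0722]
orientation: [0.168, 3.137, 0.0]
force: [2.4, -0.8, 4.0]
opening: 0.0089
gripper_force: 25.0
```

Emit:
arm_command --deltas '[[[0,0,-0.05,0,0,0],[0,0,0,0,0,0],[0,0,0,0,0,0]]]'

```text
t: 7.67
tool_pos: [0.4629, 0.1348, 0.0717]
orientation: [0.168, 3.137, 0.0]
force: [2.0, -0.2, 4.0]
opening: 0.0088
gripper_force: 25.0
```

Emit:
arm_command --deltas '[[[0,0,-0.05,0,0,0],[0,0,0,0,0,0],[0,0,0,0,0,0]]]'

```text
t: 7.92
tool_pos: [0.4629, 0.1347, 0.0712]
orientation: [0.168, 3.137, 0.0]
force: [4.0, -0.6, 4.6]
opening: 0.0094
gripper_force: 25.0
```

Emit:
arm_command --deltas '[[[0,0,-0.05,0,0,0],[0,0,0,0,0,0],[0,0,0,0,0,0]]]'

```text
t: 8.17
tool_pos: [0.4629, 0.1347, 0.0707]
orientation: [0.168, 3.137, 0.0]
force: [3.0, -0.1, 4.2]
opening: 0.0089
gripper_force: 25.0
```

Emit:
arm_command --deltas '[[[0,0,-0.05,0,0,0],[0,0,0,0,0,0],[0,0,0,0,0,0]]]'

```text
t: 8.42
tool_pos: [0.4629, 0.1347, 0.0702]
orientation: [0.168, 3.137, 0.0]
force: [3.0, -0.6, 4.9]
opening: 0.009
gripper_force: 25.0
```

Emit:
arm_command --deltas '[[[0,0,-0.05,0,0,0],[0,0,0,0,0,0],[0,0,0,0,0,0]]]'

```text
t: 8.67
tool_pos: [0.4629, 0.1347, 0.0697]
orientation: [0.168, 3.137, 0.0]
force: [3.5, -0.4, 5.3]
opening: 0.0089
gripper_force: 25.0
```

Emit:
arm_command --deltas '[[[0,0,-0.05,0,0,0],[0,0,0,0,0,0],[0,0,0,0,0,0]]]'

```text
t: 8.92
tool_pos: [0.4629, 0.1347, 0.0694]
orientation: [0.168, 3.137, 0.0]
force: [3.0, -0.5, 6.5]
opening: 0.0086
gripper_force: 25.0
```

Emit:
arm_command --deltas '[[[0,0,-0.03,0,0,0],[0,0,0,0,0,0],[0,0,0,0,0,0]]]'

```text
t: 9.17
tool_pos: [0.463, 0.1347, 0.0692]
orientation: [0.168, 3.137, 0.0]
force: [1.6, 0.6, 7.8]
opening: 0.0086
gripper_force: 25.0
```

Emit:
arm_command --deltas '[[[0,0,-0.03,0,0,0],[0,0,0,0,0,0],[0,0,0,0,0,0]]]'

```text
t: 9.42
tool_pos: [0.463, 0.1348, 0.0691]
orientation: [0.168, 3.137, -0.0]
force: [0.7, -0.9, 9.3]
opening: 0.0084
gripper_force: 25.0
```

```bash
python3 av.py
```

```text
9.62 F [ 1.42 -0.28 10.  ] T [-0.136 -0.24   0.033] P [0.46297 0.13477 0.06907] yaw -6.13 0.008958145268009827 24.99977856874466
```

Emit:
arm_command --deltas '[[[0,0,-0.03,0,0,0],[0,0,-0.03,0,0,0],[0,0,0,0,0,0],[0,0,0,0,0,0],[0,0,0,0,0,0]]]'

```text
t: 10.03
tool_pos: [0.463, 0.1348, 0.0688]
orientation: [0.168, 3.137, 0.0]
force: [-0.3, -0.8, 13.1]
opening: 0.0088
gripper_force: 25.0
```

```bash
python3 av.py
```

```text
10.23 F [-0.11 -0.18 12.25] T [-0.168  0.032  0.024] P [0.463   0.13475 0.06876] yaw -6.12 0.008244574434985427 25.000462532043457
```

Emit:
arm_command --deltas '[[[0,0,-0.03,0,0,0],[0,0,-0.03,0,0,0],[0,0,0,0,0,0],[0,0,0,0,0,0],[0,0,0,0,0,0]]]'

```text
t: 10.65
tool_pos: [0.463, 0.1348, 0.0684]
orientation: [0.168, 3.137, -0.0]
force: [-2.4, -0.3, 14.4]
opening: 0.0089
gripper_force: 25.0
```

```bash
python3 av.py
```

```text
10.85 F [-1.99 -1.08 15.1 ] T [-0.247  0.283  0.009] P [0.46304 0.13478 0.06844] yaw -6.12 0.00881066377350657 25.000824630260468
```

Emit:
arm_command --deltas '[[[0,0,0,0,0,-0.5],[0,0,0,0,0,-0.5],[0,0,0,0,0,-0.5],[0,0,0,0,0,0],[0,0,0,0,0,0]]]'

```text
t: 11.27
tool_pos: [0.463, 0.1348, 0.0684]
orientation: [0.209, 3.134, 0.0]
force: [-2.0, -0.7, 15.5]
opening: 0.0085
gripper_force: 25.0
```

```bash
python3 av.py
```

```text
11.47 F [-1.52 -1.11 15.04] T [-0.165  0.273  0.012] P [0.46305 0.13483 0.06845] yaw -7.62 0.00891837475965553 25.002771019935608
```

Emit:
arm_command --deltas '[[[0,0,0,0,0,-0.7],[0,0,0,0,0,-0.7],[0,0,0,0,0,-0.7],[0,0,0,0,0,-0.7],[0,0,0,0,0,-0.7]]]'

```text
t: 11.88
tool_pos: [0.4631, 0.135, 0.0684]
orientation: [0.305, 3.126, 0.001]
force: [-0.7, -0.5, 13.9]
opening: 0.0089
gripper_force: 25.0
```

```bash
python3 av.py
```

```text
12.08 F [-1.34 -0.14 14.66] T [-0.068  0.286  0.01 ] P [0.46306 0.13497 0.06845] yaw -11.12 0.009091889755314345 25.002172887325287
```

Emit:
arm_command --deltas '[[[0,0,0,0,0,-1.5],[0,0,0,0,0,-2.5],[0,0,0,0,0,-2.5],[0,0,0,0,0,-2.5],[0,0,0,0,0,-2.5],[0,0,0,0,0,-2.5],[0,0,0,0,0,-1.5],[0,0,0,0,0,0],[0,0,0,0,0,0]]]'

```text
t: 12.83
tool_pos: [0.4633, 0.1356, 0.0686]
orientation: [0.723, 3.057, 0.003]
force: [-0.3, 2.0, 13.9]
opening: 0.009
gripper_force: 25.0
```

```bash
python3 av.py
```

```text
13.03 F [-0.61  2.91 13.68] T [0.458 0.084 0.   ] P [0.46327 0.13557 0.06854] yaw -26.62 0.00938530569166483 25.000610947608948
```

Emit:
arm_command --deltas '[[[0,0,0,0,0,-1.5],[0,0,0,0,0,-2.5],[0,0,0,0,0,-2.5],[0,0,0,0,0,-2.5],[0,0,0,0,0,-2.5],[0,0,0,0,0,-2.5],[0,0,0,0,0,-2.5],[0,0,0,0,0,-2.5],[0,0,0,0,0,-1.5],[0,0,0,0,0,0],[0,0,0,0,0,0]]]'

```text
t: 13.95
tool_pos: [0.4638, 0.1362, 0.0688]
orientation: [1.256, 2.879, 0.005]
force: [2.2, 5.4, 11.4]
opening: 0.0081
gripper_force: 25.0
```

```bash
python3 av.py
```

```text
14.15 F [ 1.67  6.46 12.  ] T [ 1.062 -0.276 -0.02 ] P [0.4638  0.13624 0.06874] yaw -47.12 0.009044070030988187 25.00128597021103
```

Emit:
arm_command --deltas '[[[0,0.05,0,0,0,-1.5],[0,0.05,0,0,0,-2.5],[0,0.05,0,0,0,-2.5],[0,0,0,0,0,-2.5],[0,0,0,0,0,-2.5],[0,0,0,0,0,-2.5],[0,0,0,0,0,-2.5],[0,0,0,0,0,-1.5],[0,0,0,0,0,-0.7],[0,0,0,0,0,0],[0,0,0,0,0,0]]]'

```text
t: 15.07
tool_pos: [0.4644, 0.1368, 0.0689]
orientation: [1.706, 2.635, 0.004]
force: [3.8, 1.2, 11.0]
opening: 0.009
gripper_force: 25.0
```

```bash
python3 av.py
```

```text
15.27 F [ 4.48  2.09 10.84] T [ 0.24  -0.731  0.02 ] P [0.46443 0.13686 0.06887] yaw -65.82 0.008888484858309096 25.002334713935852
```

Emit:
arm_command --deltas '[[[0.03,0.02,0.05,0,0,0],[0.03,0.02,0.05,0,0,0],[0,0,0.1,0,0,0],[0,0,0.1,0,0,0],[0,0,0.1,0,0,0],[0,0,0.1,0,0,0],[0,0,0.1,0,0,0],[0,0,0.05,0,0,0],[0,0,0,0,0,0],[0,0,0,0,0,0]]]' --squeeze 12

```text
t: 16.1
tool_pos: [0.4644, 0.1369, 0.0743]
orientation: [1.706, 2.636, 0.003]
force: [6.7, 0.9, 3.8]
opening: 0.0089
gripper_force: 12.0
```

```bash
python3 av.py
```

```text
16.3 F [6.7  0.6  3.37] T [ 0.137 -1.221  0.028] P [0.4644  0.1369  0.07426] yaw -65.83 0.008704813475788714 12.00466901063919
```

Emit:
arm_command --deltas '[[[0.05,0,0,0,0,0],[0.06,0,0,0,0,0],[0,0,0,0,0,0],[0,0,0,0,0,0]]]' --squeeze 6

```text
t: 16.63
tool_pos: [0.4645, 0.1369, 0.0737]
orientation: [-1.707, -2.637, -0.0]
force: [4.9, 3.3, 4.4]
opening: 0.0087
gripper_force: 6.0
```

Emit:
arm_command --deltas '[[[0,0,0,0,0,0],[0,0,0,0,0,0],[0,0,0,0,0,0],[0,0,0,0,0,0],[0,0,0,0,0,0]]]' --gripper -0.5

```text
t: 17.05
tool_pos: [0.4638, 0.1365, 0.0734]
orientation: [-1.706, -2.636, 0.002]
force: [-2.2, 0.7, 2.5]
opening: 0.0234
gripper_force: 1.5
```

```bash
python3 av.py
```

```text
17.25 F [0.06 0.14 0.17] T [-0.048  0.07  -0.006] P [0.4643  0.1366  0.07355] yaw -65.83 0.023042401830901952 0.0
```

Emit:
arm_command --deltas '[[[0,0,0.4,0,0,0],[0,0,0.8,0,0,0],[0,0,1.5,0,0,0],[0,0,1.5,0,0,0],[0,0,1.5,0,0,0],[0,0,1.5,0,0,5],[0,0,1.5,0,0,5],[0,0,1.5,0,0,5],[0,0,1.5,0,0,5],[0,0,1.5,0,0,5],[0,0,1.5,0,0,5],[0,0,1,0,0,5]]]'

```text
t: 18.25
tool_pos: [0.4651, 0.1368, 0.2335]
orientation: [0.828, 3.028, 0.002]
force: [0.9, 0.3, 0.3]
opening: 0.0232
gripper_force: 0.0
```

Emit:
arm_command --deltas '[[[0,-0.5,0,0,0,5],[0,-0.5,0,0,0,5],[0,-0.5,0,0,0,5],[0,-0.5,0,0,0,5],[0,-0.5,0,0,0,5],[0,0,0,0,0,0],[0,0,0,0,0,0],[0,0,0,0,0,0]]]'

```text
t: 18.92
tool_pos: [0.4646, 0.1118, 0.2313]
orientation: [0.164, 3.137, 0.0]
force: [0.5, -0.5, 0.2]
opening: 0.0234
gripper_force: 0.0
```

```bash
python3 - <<'E'
from h import *
import fit
for n,f in(('wrist','w2'),('top','top2')):
    im,m=snap(n,f)
    for k,c in(('b',(.464,.1347)),('a',(.4575,.0712))):
        if n=='top': c=np.add(c,(.002,-.0015))
        q=fit.pointer(im,m,c); print(f,k,np.round(q[:2],1),q[2].round(1),q[3].round(1))
        cv2.imwrite(f'pics/o2_{f}_{k}.png',q[4])
a=[cv2.imread(f'pics/o2_{f}_{n}.png') for f in('w2','top2') for n in 'ba']
cv2.imwrite('pics/o2.png',cv2.resize(np.vstack([np.hstack(a[:2]),np.hstack(a[2:])]),(600,600),interpolation=cv2.INTER_CUBIC))
print(monitor.read_state()['t'],monitor.read_state()['force'])
E
```

```text
w2 b [-66.  -60.7] [ 4.  -7.1] 17.4
w2 a [-66.3 -64.7] [ 3.4 -7.2] 17.6
top2 b [-177.9   92.1] [-0.4  9.9] 31.0
top2 a [91.3  8. ] [15.   2.1] 8.3
19.0167 [0.17010394 0.73111305 0.37860803]
```

View pics/o2.png

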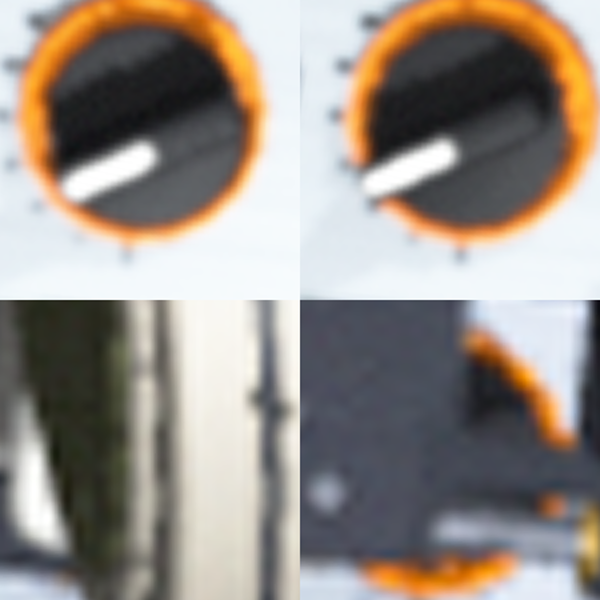

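The wrist view (upper pair) shows both orange knobs pointing the same way, at -66.0° and -66.3°. The off knob has come back up and the arm is clear of everything, so I'll hand in.

```bash
python3 -c "
from plant import ticket
print(ticket.close_job())"
```

```text
the job is handed in; nothing more can be done
None
```

The off knob was pressed to about 15 N, turned clockwise about 60°, and released; it now points at -66.0° against its partner's -66.3° in the wrist camera view, and the job is handed in with no verdict returned.

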